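# Lay out the bench for the next steps of a plate assay

### The arm

A 7-joint arm with a two-finger parallel gripper is mounted at the origin on the work surface. World frame = base frame: x ahead of the robot, y to its left, z up, the work surface at z = 0. Lengths are in m, angles in rad, forces in N, time in s.
With the tool pointing down it reaches from about 0.425 to 0.875 m from the base axis. Payload 8.4 kg.
Tool frame: the origin (TCP) lies on the centre line of the jaws, within the pads' length; the fingertips stand 14 mm ahead of it and the grasp point (between the pads) lies 5 mm behind it; z points along the fingers, x is the direction in which the jaws open and shut, and the axes are right-handed (so a half turn about z gives the same grasp; the last joint's range is limited). The gripper opens to 87 mm and grips with 3 to 60 N. Pads are 19 mm wide; open, the fingers measure 117 mm over their backs; the gripper's body (75 mm by 190 mm) begins 51 mm behind the grasp point.
Start: joints at [-1.235, 0.333, 0.04, 1.465, -0.013, 1.343, -0.059], TCP at [0.274, 0.589, 0.237] pointing down, gripper open.
Joint ranges: [-2.58, 2.58], [-0.38, 2.09], [-1.3, 1.39], [0.25, 2.4], [-1.5, 4.64], [0.08, 2.09], [-2.65, 2.65]. Speed limits (rad/s): [2.22, 2.22, 2.79, 2.79, 3.14, 3.14, 3.14].

### API

Orientations are given as a 3x3 rotation matrix whose columns are the frame's x, y, z axes.
In Python, from rig import env, optics, cut_out gives the robot as it stands.
- The arm moves only by the tool step_arm, never from a script. Its argument "moves" is a list of rows, each a list of 7 numbers: the turn, a rotation vector about the world's x, y, z scaled (see below), then the shift along the world's x, y, z scaled (see below), then the closure in counts, from 0 (fully open) to 255 (shut). In form: [[wx, wy, wz, tx, ty, tz, gripper], ...]. A call has 1 to 20 rows; each row shifts and turns the commanded pose from where the row before left it; what a row does not reach is not made up. The controller multiplies each number of a shift by 250 mm and each number of a turn by 6 degrees. A row lasts 1/10 s, in which the tool goes at most 50 mm and 8.59 degrees, less where a joint would pass 70% of its speed; a pose out of reach is approached as far as the arm can. A call with a number of a shift or a turn outside -1 to 1 is refused whole. A call with a gripper value outside its range is refused whole. The fingers move at their own pace and stop on an object; "squeeze" is the grip in N (left out, the last holds). Time passes only in rows, so rows that do not move let the fingers close. It gives the time, the measured TCP pose, the force and the opening at its end, in the units of the state.
- env.sense(): the state, without advancing time (a new reading comes with each control period).
- optics.read_camera(name): name is "side" or "top" or "wrist"; returns (picture, depth): 384x512x3 uint8, red, green, blue; 384x512 float32, m along the optical axis (not along the pixel's ray), 0 where there is no reading.
- optics.camera_params(name): a dict with "fx", "fy", "cx", "cy" (pixels), "rvec" (rotation vector, rad) and "tvec" (3), from world to camera coordinates, as OpenCV has them. Camera axes: x right, y down, z forward; pixel columns grow to the right and rows downward; lengths in m; the calibration is good to about 2 mm. A picture is of the moment at which its call begins: read the wrist's pose just before it. camera_params takes no time and is no camera call; for the wrist camera it gives the pose at the moment of the call.
- env.finish_job(): hands the job in, once; it reports no verdict.
Trained networks look in the newest picture that a camera, given by its name, has taken for a name from the list of things; names that differ only in an ending like _2 or _b are one class to them, and where a whole thing is asked for, a point or a joint stands for the part that bears it (a point fixed in the world has none). Each returns a list of dicts, best first, with "score" (0 to 1); they miss things now and then, are a little off and sometimes report something else, mostly with a low value. They report only what shows in the picture. A call takes as long as a camera call. They do not tell look-alikes from the thing itself.
- cut_out(thing, camera): "pixels" (384x512 bool, what is visible of it) and "box" ([centre column, centre row, width, height] in pixels, round what is visible of it).
The state is a dict: "time": time; "joints": joint angles; "dq": joint speeds; "effort": joint torques, N m; "position": TCP position; "eef_rot": TCP orientation; "contact_force": force on the tool from outside, world axes, zero at the start; "ft_torque": the same for the moment, N m; "gripper_width": opening from 0.0 (shut) to 1.0 (fully open).
Only numpy, scipy, OpenCV 4.12 (cv2) and the standard library are available. Lean on these libraries where they do the work, as an engineer would, in place of code of your own. Each camera call takes 0.05 s, during which the arm holds its last target.

### The job

Lay out the bench for the next steps of the plate assay. Put the aluminium cold block behind the microplate, centred on it and parallel to its long edge with about 3 cm of bench between them, and stand the reagent trough on top of the block, centred and lined up with it. In the spill tray, where the tall bottle already stands at the left end, stand the small bottle at the right end and the low jar midway between the two, all in one row along the middle of the tray and upright; set everything down rather than dropping it, and leave the tall bottle, the tube rack and the timer where they are.

Things in the scene. Friction and masses are not known exactly. Their poses are not given: they have to be found in the camera images.
- plate: White 96-well microplate, 85.5 mm by 127.8 mm, fixed on a thin black mat (98 x 140 x 2 mm); top of the plate 16 mm above the bench. Origin at its centre on the bench; y runs along its long edge, to the left as seen from the robot, x along its short edge, away from the robot: 'behind the plate' is its +x side. It stands on the left or the right half of the bench.
- tray: White open spill tray, 100 mm (x) by 220 mm (y) outside, rim 14 mm high (a thin rolled lip sticks out 3 mm more), walls and floor 3 mm thick; fixed. Origin at the centre of its underside on the bench; y runs along its long side, to the left as seen from the robot, x away from the robot: its right end is its -y end. It stands on the other half of the bench from the plate.
- flask_mid (a point): Tall slim brown glass bottle with white screw cap, 42 mm diameter, 125 mm tall, standing in the tray's left end about 70 mm from the tray's centre. Point on its axis half-way up. Stays where it is.
- bottle_mid (a point): Small brown glass bottle with white screw cap, 46 mm diameter, 80 mm tall (straight body up to 50 mm, then shoulder and neck; cap 22 mm wide). Loose, about 0.15 kg. Point on its axis half-way up, z up.
- jar_mid (a point): Low wide brown glass jar with white screw lid, 50 mm diameter over body and lid, 54 mm tall. Loose, about 0.13 kg. Point on its axis half-way up, z up.
- block_mid (a point): Cold block: plain aluminium bar with flat top on a thin black foot, 54 mm (its x) by 140 mm (its y) by 25 mm high. Loose, about 0.45 kg. Point at its centre, half-way up; starts with its long side pointing roughly away from the robot.
- trough_mid (a point): Reagent trough: white open-topped plastic basin with flat underside, upright sides 42 mm apart (its x), 128 mm long (its y) plus a small tab at each end of the rim (144 mm overall), 34 mm high, wall 2.5 mm. Loose, empty, about 0.05 kg. Point at its centre, half-way up; starts with its long side pointing roughly away from the robot.
- rack: Bystander: grey rack of small capped tubes, 46 x 110 mm, 44 mm high, loose, at the back of the work area on the left. Origin at the centre of its underside.
- timer: Bystander: white bench timer, 58 x 66 x 18 mm, loose, at the back of the work area on the right. Origin at the centre of its underside.
Mind the look-alikes: they are no part of the job. Leave any purple or red look-alike of the part that bears bottle_mid alone. Leave any red look-alike of the part that bears trough_mid alone.

How it is judged:
By the outcome, as a careful person would: the job done as asked, in the order asked, and still so for the second after the job is handed in, with the robot touching nothing.
It also fails if it takes over 102 s, if anything falls off the work surface, if the arm or the gripper's body presses on something with over 40 N, if the wrist force passes 120 N, or if a joint passes its speed limit or range.

## Working session

There is one attempt and no reset: what is moved stays moved. The work goes in short steps, Python scripts to look and compute and a tool call to move; the robot and the scene stay as the last step left them, time stands still between calls to the robot, and variables do not carry over. Pictures are saved under pics/ and viewed, and the job is handed in when it is done.

Besides the shell and the picture viewer there is one more tool, called after "Call:" in YAML: its name, and indented under it one key for each argument. step_arm: Moves the arm, as the interface text tells. Shifts and turns lie within -1 to 1; 1 stands for 250 mm of shift or 6 degrees of turn. Its arguments: {"type":"object","properties":{"moves":{"type":"array"},"squeeze":{"type":"number"}},"required":["moves"]}

```bash
ls; mkdir -p pics; python3 - <<'E'
from rig import env, optics, cut_out
import cv2
s=env.sense(); print(s['time'],s['position'],s['eef_rot'],s['contact_force'],s['gripper_width'])
for n in ['top','side']:
    p,d=optics.read_camera(n); cv2.imwrite(f'pics/{n}0.png',p[:,:,::-1]); print(n,optics.camera_params(n))
E
```

```text
pics
0.0 [0.27364217 0.58908307 0.23566103] [[ 4.21236342e-01  9.06950726e-01 -5.69525717e-04]
 [ 9.06949408e-01 -4.21236704e-01 -1.55254273e-03]
 [-1.64798490e-03  1.37456410e-04 -9.99998633e-01]] [0.18507388 0.20429011 1.04022618] 1.0005403057999118
top {'fx': 360.03431433525634, 'fy': 360.03431433525634, 'cx': 258.0510641618931, 'cy': 196.41057325964346, 'rvec': array([ 2.19352286, -2.12922179,  0.09871457]), 'tvec': array([0.00151295, 0.56143838, 1.14201284])}
side {'fx': 364.52827284775907, 'fy': 364.52827284775907, 'cx': 252.3747005304662, 'cy': 193.2834589256411, 'rvec': array([ 2.20787702, -0.54833527,  0.28062618]), 'tvec': array([-0.4827393 ,  0.22769349,  1.07414423])}
```

View pics/top0.png

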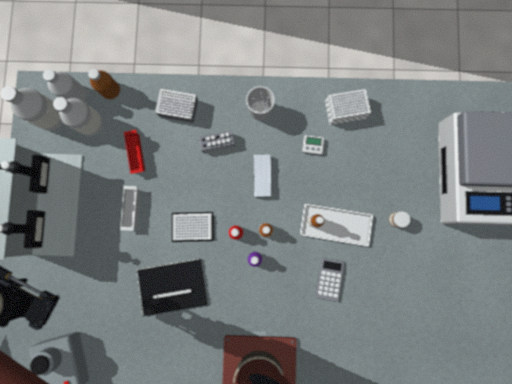

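View pics/side0.png

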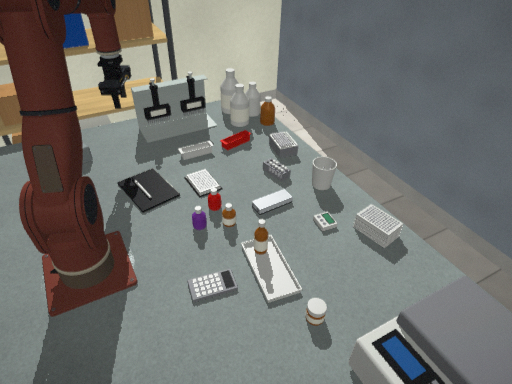

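The top view shows the plate at (192,227), white trough (129,208), block (262,176), brown bottle (265,230), jar (401,219), tray (337,225) and tall bottle (317,220). The look-alikes are red at (236,232), purple at (255,259) and a red trough at (135,152).

```bash
cat > h.py <<'E'
from rig import env, optics, cut_out
import cv2, numpy as np
def cloud(name,d,cp=None):
    cp=cp or optics.camera_params(name)
    R,_=cv2.Rodrigues(np.array(cp['rvec']));t=np.array(cp['tvec'])
    v,u=np.mgrid[:384,:512]
    P=np.stack([(u-cp['cx'])/cp['fx']*d,(v-cp['cy'])/cp['fy']*d,d],-1)
    return (P-t)@R
def pix(name,X,cp=None):
    cp=cp or optics.camera_params(name)
    return cv2.projectPoints(np.array(X,float).reshape(-1,3),np.array(cp['rvec']),np.array(cp['tvec']),np.array([[cp['fx'],0,cp['cx']],[0,cp['fy'],cp['cy']],[0,0,1.]]),None)[0][:,0]
def onplane(name,uv,z,cp=None):
    cp=cp or optics.camera_params(name)
    R,_=cv2.Rodrigues(np.array(cp['rvec']));t=np.array(cp['tvec'])
    uv=np.array(uv,float).reshape(-1,2)
    r=np.c_[(uv[:,0]-cp['cx'])/cp['fx'],(uv[:,1]-cp['cy'])/cp['fy'],np.ones(len(uv))]@R
    c=-R.T@t
    return c+r*((z-c[2])/r[:,2])[:,None]
def rect(P):
    (c,s,a)=cv2.minAreaRect((P[:,:2]*1000).astype(np.float32))
    b=cv2.boxPoints((c,s,a)); e=[b[1]-b[0],b[2]-b[1]]
    l=max(e,key=np.linalg.norm); ang=np.degrees(np.arctan2(l[1],l[0]))%180
    return np.round(c,1),np.round(s,1),round(float(ang),1)
E
python3 - <<'E'
from h import *
for n in ['top','side']:
    p,d=optics.read_camera(n); P=cloud(n,d)
    print(n,'cam',onplane(n,[[256,192]],0))
    for th in ['plate','tray','flask_mid','bottle_mid','jar_mid','block_mid','trough_mid','rack','timer']:
        for r in cut_out(th,n)[:3]:
            if r['score']<.2: continue
            m=r['pixels']&(d>0); Q=P[m]
            zt=np.percentile(Q[:,2],95); T=Q[(Q[:,2]>zt-.008)]
            col=p[m].mean(0).astype(int)
            print(n,th,round(r['score'],2),np.round(r['box']),'ztop',round(zt,4),rect(T),'mean',np.round(T.mean(0),4),m.sum(),col)
E
```

```text
top cam [[0.5788216  0.02594091 0.        ]]
top plate 0.75 [191. 226.  43.  30.] ztop 0.0189 (array([457.9, 230.4]), array([ 81.6, 121.5]), 93.4) mean [0.4577 0.2307 0.0156] 1203 [162 165 167]
top tray 0.77 [338. 222.  66.  38.] ztop 0.0157 (array([ 478.4, -240.6]), array([225.5, 105.2]), 82.2) mean [ 0.4802 -0.2374  0.0159] 2030 [184 187 188]
top flask_mid 0.59 [317. 218.  13.  14.] ztop 0.129 (array([ 486.3, -168.4]), array([17.6, 18.3]), 92.1) mean [ 0.4874 -0.1683  0.1271] 136 [154 129 110]
top bottle_mid 0.69 [255. 260.  11.  19.] ztop 0.081 (array([360.2,  20.9]), array([18.4, 18.4]), 91.8) mean [0.3602 0.0216 0.0791] 177 [121 100 143]
top bottle_mid 0.67 [268. 228.  13.  16.] ztop 0.0808 (array([452.6, -10.2]), array([18.5, 18.5]), 91.3) mean [ 0.4534 -0.0105  0.0796] 155 [140 117 100]
top bottle_mid 0.64 [239. 231.  11.  10.] ztop 0.0806 (array([443.5,  85.3]), array([18.5, 18.9]), 92.1) mean [0.4431 0.0857 0.079 ] 140 [160  96  96]
top jar_mid 0.58 [398. 220.  23.  16.] ztop 0.0566 (array([ 500.5, -439.2]), array([44.3, 50.2]), 91.6) mean [ 0.5002 -0.4379  0.0533] 272 [187 
[... 2261 characters left out ...]
([632. ,   7.5]), array([142.6,  60.4]), 3.9) mean [0.6292 0.0049 0.0256] 653 [177 182 182]
side trough_mid 0.67 [236. 141.  29.  16.] ztop 0.0355 (array([696.8, 435.8]), array([143.4,  50.6]), 13.3) mean [0.6974 0.4348 0.0326] 312 [136  23  18]
side trough_mid 0.54 [197. 150.  35.  19.] ztop 0.0363 (array([510.3, 437.5]), array([ 50.5, 141.7]), 178.6) mean [0.5105 0.4365 0.0334] 384 [145 146 142]
side rack 0.89 [277. 172.  28.  20.] ztop 0.045 (array([740.9, 158.4]), array([ 41.8, 105.7]), 103.0) mean [0.7393 0.1544 0.0409] 338 [114 115 116]
side timer 0.72 [325. 221.  24.  21.] ztop 0.0215 (array([ 741.8, -160.3]), array([67.7, 60.1]), 84.6) mean [ 0.7395 -0.1621  0.0187] 308 [143 157 147]
```

Call:
step_arm:
  moves:
    - [0,0,0.3,0.095,-0.155,0,0]
    - [0,0,0.3,0.095,-0.155,0,0]
    - [0,0,0.3,0.095,-0.155,0,0]
    - [0,0,0.3,0.095,-0.155,0,0]
    - [0,0,0.3,0.095,-0.155,0,0]
    - [0,0,0.3,0.095,-0.155,0,0]
    - [0,0,0.3,0.095,-0.155,0,0]
    - [0,0,0.3,0.095,-0.155,0,0]
    - [0,0,0.3,0.095,-0.155,0,0]
    - [0,0,0.3,0.095,-0.155,0,0]
    - [0,0,0.3,0.095,-0.155,0,0]
    - [0,0,0.3,0.095,-0.155,0,0]
    - [0,0,0.3,0.095,-0.155,0,0]
    - [0,0,0.3,0.095,-0.155,0,0]
    - [0,0,0.3,0.095,-0.155,0,0]
    - [0,0,0,0,0,0,0]
    - [0,0,0,0,0,0,0]
  squeeze: 30

```text
time: 2.8
position: [0.6302, 0.0069, 0.2362]
eef_rot: [[-0.034, 0.999, -0.0], [0.999, 0.034, -0.0], [-0.0, -0.0, -1.0]]
contact_force: [-0.8, 0.6, -0.2]
gripper_width: 1.0
```

```bash
python3 - <<'E'
from h import *
cp=optics.camera_params('wrist')
p,d=optics.read_camera('wrist'); P=cloud('wrist',d,cp); cv2.imwrite('pics/w1.png',p[:,:,::-1])
R,_=cv2.Rodrigues(np.array(cp['rvec']));print('cam',-R.T@cp['tvec'],R[2], cp['fx'])
for th in ['block_mid']:
  for r in cut_out(th,'wrist')[:2]:
    m=r['pixels']&(d>0);Q=P[m];zt=np.percentile(Q[:,2],90);T=Q[Q[:,2]>zt-.004]
    print(th,r['score'],r['box'],zt,rect(T),T.mean(0))
p,d=optics.read_camera('top');cv2.imwrite('pics/t1.png',p[:,:,::-1])
p,d=optics.read_camera('side');P=cloud('side',d);cv2.imwrite('pics/s1.png',p[:,:,::-1])
E
```

```text
cam [0.55934383 0.00492625 0.38579115] [ 0.26330192  0.00880104 -0.96467333] 267.10056906323086
block_mid 0.6 [254.1, 170.6, 44.6, 103.0] 0.02738721427416937 (array([632.9,   7. ]), array([138.7,  54. ]), 2.5) [0.62926846 0.00689973 0.0264015 ]
```

```bash
cd pics; python3 -c "
import cv2,numpy as np
a=[cv2.imread(f) for f in ('w1.png','s1.png')]
cv2.imwrite('c1.png',cv2.resize(np.hstack(a),(800,300)))"
```

```text
(no output)
```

View pics/c1.png

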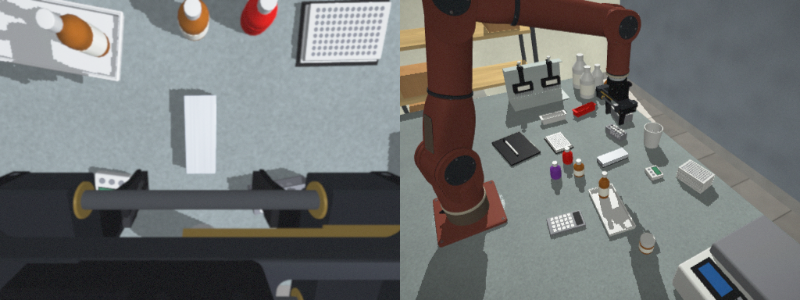

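The wrist view shows the block at (200,135) with clear bench on both sides, and the gripper body lies wide along the jaw direction. I'm descending to grip it.

Call:
step_arm:
  moves:
    - [0,0,0,0.007,-0.002,-0.17,0]
    - [0,0,0,0,0,-0.17,0]
    - [0,0,0,0,0,-0.17,0]
    - [0,0,0,0,0,-0.17,0]
    - [0,0,0,0,0,-0.1,0]
    - [0,0,0,0,0,-0.06,0]
    - [0,0,0,0,0,-0.028,0]
    - [0,0,0,0,0,0,0]
    - [0,0,0,0,0,0,0]
    - [0,0,0,0,0,0,255]
    - [0,0,0,0,0,0,255]
    - [0,0,0,0,0,0,255]
    - [0,0,0,0,0,0,255]
    - [0,0,0,0,0,0,255]
    - [0,0,0,0,0,0,255]
    - [0,0,0,0,0,0,255]
  squeeze: 35

```text
time: 4.6
position: [0.6318, 0.0077, 0.0197]
eef_rot: [[-0.036, 0.999, 0.0], [0.999, 0.036, -0.0], [-0.0, 0.0, -1.0]]
contact_force: [-0.5, -0.1, 1.1]
gripper_width: 0.618
```

Call:
step_arm:
  moves:
    - [0,0,0,0,0,0.06,255]
    - [0,0,0,0,0,0.12,255]
    - [0,0,0,0,0,0.15,255]
    - [0,0,0,0,0,0.15,255]
    - [0,0,-0.985,-0.0195,0.061,0,255]
    - [0,0,-0.985,-0.0195,0.061,0,255]
    - [0,0,-0.985,-0.0195,0.061,0,255]
    - [0,0,-0.985,-0.0195,0.061,0,255]
    - [0,0,-0.985,-0.0195,0.061,0,255]
    - [0,0,-0.985,-0.0195,0.061,0,255]
    - [0,0,-0.985,-0.0195,0.061,0,255]
    - [0,0,-0.985,-0.0195,0.061,0,255]
    - [0,0,-0.985,-0.0195,0.061,0,255]
    - [0,0,-0.985,-0.0195,0.061,0,255]
    - [0,0,-0.985,-0.0195,0.061,0,255]
    - [0,0,-0.985,-0.0195,0.061,0,255]
    - [0,0,-0.985,-0.0195,0.061,0,255]
    - [0,0,-0.985,-0.0195,0.061,0,255]
    - [0,0,-0.985,-0.0195,0.061,0,255]
    - [0,0,0,0,0,0,255]

```text
time: 6.6
position: [0.5573, 0.2395, 0.1398]
eef_rot: [[0.998, 0.061, -0.001], [0.061, -0.998, 0.001], [-0.001, -0.001, -1.0]]
contact_force: [-0.7, -0.3, -3.7]
gripper_width: 0.614
```

```bash
cat > look.py <<'E'
import sys
from h import *
cam,out,*ths=sys.argv[1:]
cp=optics.camera_params(cam)
p,d=optics.read_camera(cam); P=cloud(cam,d,cp); cv2.imwrite(f'pics/{out}.png',p[:,:,::-1])
for th in ths:
  for r in cut_out(th,cam)[:3]:
    m=r['pixels']&(d>0);Q=P[m]
    if len(Q)<20: continue
    zt=np.percentile(Q[:,2],90);T=Q[Q[:,2]>zt-.005]
    print(th,round(r['score'],2),np.round(r['box']),round(zt,4),rect(T),T.mean(0).round(4),p[m].mean(0).astype(int))
print('time',env.sense()['time'])
E
python3 look.py wrist w2 plate block_mid; python3 look.py top t2 plate block_mid
```

```text
plate 0.84 [163. 183.  97. 122.] 0.0182 (array([474. , 239.1]), array([114.1, 130.4]), 93.2) [0.4589 0.246  0.0174] [180 183 188]
block_mid 0.68 [256. 208. 106. 172.] 0.1473 (array([556.2, 258.5]), array([ 55.1, 102. ]), 93.5) [0.556  0.268  0.1467] [205 211 219]
time 6.75
plate 0.93 [195. 225.  36.  32.] 0.0179 (array([458.5, 223.9]), array([ 81. , 107.6]), 94.3) [0.4549 0.2181 0.0186] [173 176 178]
block_mid 0.74 [197. 193.  25.  18.] 0.1475 (array([561.2, 195.2]), array([50.9, 62.6]), 92.2) [0.5625 0.1913 0.1456] [155 162 167]
time 6.9
```

```bash
cd pics; python3 -c "
import cv2,numpy as np
a=[cv2.imread(f) for f in ('w2.png','t2.png')]
cv2.imwrite('c2.png',cv2.resize(np.hstack(a),(800,300)))"
```

```text
(no output)
```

View pics/c2.png

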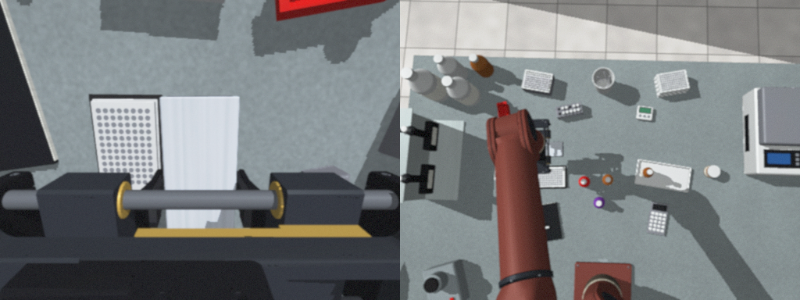

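```bash
cat > pl.py <<'E'
from h import *
cp=optics.camera_params('wrist')
p,d=optics.read_camera('wrist'); P=cloud('wrist',d,cp)
r=cut_out('plate','wrist')[0]
m=cv2.erode(r['pixels'].astype(np.uint8),np.ones((2,2)))>0
Q=P[m&(d>0)]; Q=Q[(Q[:,2]>.008)&(Q[:,2]<.022)]
print(rect(Q),len(Q))
for a in (2.5,3,3.5,4):
    c,s=np.cos(np.radians(a)),np.sin(np.radians(a))
    X=Q[:,0]*c+Q[:,1]*s; Y=-Q[:,0]*s+Q[:,1]*c
    print(a,np.percentile(X,[0,.5,2,98,99.5,100]).round(4),np.percentile(Y,[0,98,99.5,100]).round(4))
    xm=(np.percentile(X,.3)+np.percentile(X,99.7))/2; ym=np.percentile(Y,99.8)-.0639
    print('centre',xm*c-ym*s,xm*s+ym*c)
# left-edge line angle
r=r['pixels']; 
E
python3 pl.py
```

```text
(array([458.8, 234.9]), array([ 83.6, 125.4]), 92.5) 8141
2.5 [0.4268 0.4277 0.4292 0.508  0.5086 0.5105] [0.152  0.2743 0.2757 0.2774]
centre 0.45836339298821044 0.23263018730644902
3 [0.4286 0.4298 0.4312 0.5101 0.5104 0.5124] [0.1478 0.2702 0.2714 0.2732]
centre 0.45848720057555126 0.23253417327108417
3.5 [0.4303 0.4316 0.4331 0.512  0.5125 0.5144] [0.1436 0.2662 0.2672 0.269 ]
centre 0.4587272091894681 0.23248581532625787
4 [0.4319 0.4335 0.4351 0.5138 0.5147 0.5167] [0.1394 0.2619 0.2633 0.2652]
centre 0.45896018736525307 0.2325468519779645
```

Call:
step_arm:
  moves:
    - [0,0,-0.03,0.008,-0.008,-0.1,255]
    - [0,0,0,0,0,-0.15,255]
    - [0,0,0,0,0,-0.12,255]
    - [0,0,0,0,0,-0.06,255]
    - [0,0,0,0,0,-0.03,255]
    - [0,0,0,0,0,-0.012,255]
    - [0,0,0,0,0,-0.004,255]
    - [0,0,0,0,0,-0.003,255]
    - [0,0,0,0,0,0,255]

```text
time: 7.9
position: [0.5612, 0.2348, 0.0207]
eef_rot: [[0.998, 0.057, 0.001], [0.057, -0.998, 0.001], [0.001, -0.001, -1.0]]
contact_force: [-0.9, -0.1, -3.4]
gripper_width: 0.62
```

Call:
step_arm:
  moves:
    - [0,0,0,-0.007,0.01,0,255]
    - [0,0,0,0,0,0,255]
    - [0,0,0,0,0,-0.003,255]
    - [0,0,0,0,0,0,255]

```text
time: 8.3
position: [0.5589, 0.2375, 0.0196]
eef_rot: [[0.998, 0.057, -0.0], [0.057, -0.998, 0.001], [-0.0, -0.001, -1.0]]
contact_force: [-3.4, 1.0, 4.5]
gripper_width: 0.617
```

```bash
python3 - <<'E'
from h import *
for i in range(3):
    p,d=optics.read_camera('wrist');s=env.sense();print(s['time'],s['position'],s['contact_force'])
E
```

```text
8.35 [0.55890924 0.2374725  0.01962452] [-2.86537675  0.87308716  5.42504034]
8.4 [0.55888733 0.23750592 0.01961974] [-4.90548129  0.93779355  5.32932364]
8.45 [0.55889508 0.23746884 0.01961357] [-3.94071257  0.95557145  6.33610505]
```

Contact force (~9 N change) shows that the block is on the bench. I'll open it partway to clear the plate, then lift.

Call:
step_arm:
  moves:
    - [0,0,0,0,0,0,50]
    - [0,0,0,0,0,0,50]
    - [0,0,0,0,0,0,50]
    - [0,0,0,0,0,0,50]
    - [0,0,0,0,0,0.06,50]
    - [0,0,0,0,0,0.12,50]
    - [0,0,0,0,0,0.17,50]
    - [0,0,0,0,0,0.17,50]
    - [0,0,0,0,0,0.17,50]
    - [0,0,0,0,0,0.17,50]
    - [0,0,0,0,0,0,0]
    - [0,0,0,0,0,0,0]

```text
time: 9.65
position: [0.5595, 0.237, 0.236]
eef_rot: [[0.998, 0.057, 0.002], [0.057, -0.998, 0.002], [0.002, -0.002, -1.0]]
contact_force: [-0.4, 0.4, -1.0]
gripper_width: 0.906
```

```bash
python3 look.py wrist w3 plate block_mid; python3 pl.py; python3 look.py side s3 block_mid plate
```

```text
plate 0.89 [183. 168.  70.  97.] 0.0182 (array([457.7, 234. ]), array([ 82. , 123.8]), 93.0) [0.4582 0.2372 0.0173] [183 187 191]
block_mid 0.91 [254. 170.  44. 103.] 0.0273 (array([559.2, 238.2]), array([ 54. , 139.2]), 93.4) [0.5589 0.2414 0.0263] [219 224 232]
block_mid 0.55 [377. 215.  43.  55.] 0.0423 (array([736.9, 185. ]), array([45.4, 65.4]), 104.0) [0.7317 0.1895 0.0399] [130 133 141]
time 9.8
(array([458.5, 234.3]), array([ 83.8, 126.5]), 93.2) 5218
2.5 [0.4256 0.4273 0.4289 0.5079 0.5086 0.5105] [0.1514 0.2736 0.2752 0.2776]
centre 0.4582339663491657 0.23241284634112364
3 [0.428  0.4292 0.4307 0.5099 0.5102 0.5119] [0.1469 0.2695 0.2708 0.2733]
centre 0.4582227199811853 0.23230934398246383
3.5 [0.4298 0.4311 0.4326 0.5116 0.5123 0.514 ] [0.1424 0.2654 0.2668 0.2691]
centre 0.4583321240144245 0.2322219986136122
4 [0.431  0.4328 0.4344 0.5134 0.5144 0.516 ] [0.1379 0.2613 0.2629 0.2651]
centre 0.45848915034333043 0.23213953882702362
block_mid 0.56 [227. 173.  31.  28.] 0.0279 (array([557.7, 236.3]), array([ 55.2, 141. ]), 94.2) [0.5579 0.2336 0.0261] [195 199 199]
plate 0.77 [203. 182.  37.  33.] 0.0188 (array([459. , 196.2]), array([ 84.8, 202.3]), 93.2) [0.4566 0.2303 0.0173] [189 190 188]
plate 0.6 [314. 312.  18.  29.] 0.0556 (array([ 498.9, -437.8]), array([47.7, 47.8]), 113.2) [ 0.4979 -0.4379  0.0541] [176 173 163]
time 10.05
```

View pics/w3.png

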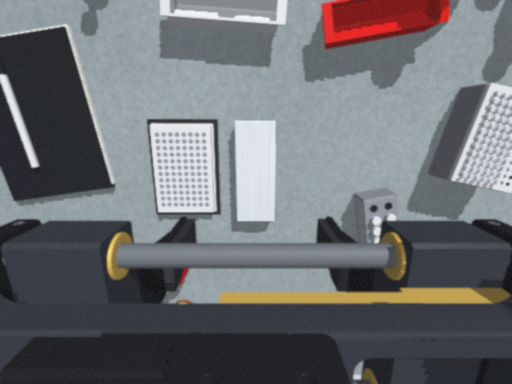

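Call:
step_arm:
  moves:
    - [0,0,0.955,-0.013,0.053,0,0]
    - [0,0,0.955,-0.013,0.053,0,0]
    - [0,0,0.955,-0.013,0.053,0,0]
    - [0,0,0.955,-0.013,0.053,0,0]
    - [0,0,0.955,-0.013,0.053,0,0]
    - [0,0,0.955,-0.013,0.053,0,0]
    - [0,0,0.955,-0.013,0.053,0,0]
    - [0,0,0.955,-0.013,0.053,0,0]
    - [0,0,0.955,-0.013,0.053,0,0]
    - [0,0,0.955,-0.013,0.053,0,0]
    - [0,0,0.955,-0.013,0.053,0,0]
    - [0,0,0.955,-0.013,0.053,0,0]
    - [0,0,0.955,-0.013,0.053,0,0]
    - [0,0,0.955,-0.013,0.053,0,0]
    - [0,0,0.955,-0.013,0.053,0,0]
    - [0,0,0,0,0,0,0]
    - [0,0,0,0,0,0,0]

```text
time: 11.75
position: [0.5103, 0.4352, 0.2336]
eef_rot: [[0.017, 1.0, -0.0], [1.0, -0.017, -0.001], [-0.001, -0.0, -1.0]]
contact_force: [0.4, -0.1, -0.5]
gripper_width: 1.001
```

```bash
python3 look.py wrist w4 trough_mid;  python3 - <<'E'
from h import *
p,d=optics.read_camera('side');P=cloud('side',d).reshape(-1,3)
for y0 in np.arange(.46,.66,.02):
    m=(P[:,0]>.4)&(P[:,0]<.63)&(abs(P[:,1]-y0-.01)<.01)&(P[:,2]<.12)
    if m.sum(): print(round(y0,2),m.sum(),P[m,2].max())
E
```

```text
trough_mid 0.66 [259. 171.  34. 106.] 0.0355 (array([513.3, 438.1]), array([ 41.8, 144.2]), 179.2) [0.5101 0.4367 0.0352] [200 202 205]
trough_mid 0.57 [118. 204. 113.  44.] 0.0271 (array([546.2, 284.4]), array([ 82. , 239.7]), 106.3) [0.5556 0.2428 0.0264] [222 226 231]
trough_mid 0.56 [253. 281.  33.  27.] 0.0346 (array([671.7, 430.1]), array([44.1, 46.8]), 94.9) [0.6721 0.4296 0.0348] [201  47  45]
time 11.85
0.46 64 0.03407347174236161
0.48 51 0.005963017194758461
0.5 70 0.0065508315362823605
0.52 123 0.0051235542232057315
0.54 125 0.006733528702513061
0.56 116 0.0070888359744717706
0.58 122 0.00703385538515394
0.6 124 0.00837129935242526
0.62 131 0.011399031281176983
0.64 107 0.00931065450392316
```

View pics/w4.png

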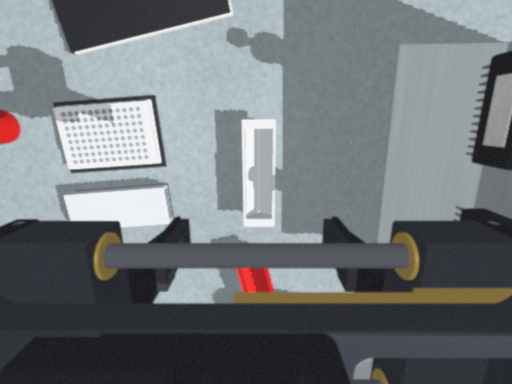

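Call:
step_arm:
  moves:
    - [0,0,0.03,0.01,0.01,-0.17,0]
    - [0,0,0,0,0,-0.17,0]
    - [0,0,0,0,0,-0.17,0]
    - [0,0,0,0,0,-0.17,0]
    - [0,0,0,0,0,-0.1,0]
    - [0,0,0,0,0,-0.05,0]
    - [0,0,0,0,0,-0.008,0]
    - [0,0,0,0,0,0,0]
    - [0,0,0,0,0,0,0]
    - [0,0,0,0,0,0,255]
    - [0,0,0,0,0,0,255]
    - [0,0,0,0,0,0,255]
    - [0,0,0,0,0,0,255]
    - [0,0,0,0,0,0,255]
    - [0,0,0,0,0,0,255]
    - [0,0,0,0,0,0,255]
    - [0,0,0,0,0,0,255]
  squeeze: 10

```text
time: 13.6
position: [0.5126, 0.4382, 0.0245]
eef_rot: [[0.011, 1.0, -0.0], [1.0, -0.011, -0.0], [-0.0, -0.0, -1.0]]
contact_force: [0.6, -0.8, -0.4]
gripper_width: 0.48
```

Call:
step_arm:
  moves:
    - [0,0,0,0,0,0.06,255]
    - [0,0,0,0,0,0.12,255]
    - [0,0,0,0,0,0.15,255]
    - [0,0,0,0,0,0.15,255]
    - [0,0,-0.957,0.0124,-0.0534,0,255]
    - [0,0,-0.957,0.0124,-0.0534,0,255]
    - [0,0,-0.957,0.0124,-0.0534,0,255]
    - [0,0,-0.957,0.0124,-0.0534,0,255]
    - [0,0,-0.957,0.0124,-0.0534,0,255]
    - [0,0,-0.957,0.0124,-0.0534,0,255]
    - [0,0,-0.957,0.0124,-0.0534,0,255]
    - [0,0,-0.957,0.0124,-0.0534,0,255]
    - [0,0,-0.957,0.0124,-0.0534,0,255]
    - [0,0,-0.957,0.0124,-0.0534,0,255]
    - [0,0,-0.957,0.0124,-0.0534,0,255]
    - [0,0,-0.957,0.0124,-0.0534,0,255]
    - [0,0,-0.957,0.0124,-0.0534,0,255]
    - [0,0,-0.957,0.0124,-0.0534,0,255]
    - [0,0,-0.957,0.0124,-0.0534,0,255]
    - [0,0,0,0,0,0,255]

```text
time: 15.6
position: [0.5599, 0.2358, 0.1457]
eef_rot: [[0.999, 0.052, 0.001], [0.052, -0.999, 0.0], [0.001, 0.0, -1.0]]
contact_force: [-0.2, 0.5, -1.5]
gripper_width: 0.483
```

```bash
python3 look.py wrist w5 trough_mid block_mid; python3 -c "
from rig import env
print(env.sense()['position'],env.sense()['eef_rot'][:,0])"
```

```text
trough_mid 0.93 [256. 205.  83. 176.] 0.1567 (array([559.3, 257.8]), array([ 42.2, 102.3]), 92.8) [0.5582 0.2846 0.1565] [182 184 187]
trough_mid 0.85 [407.  13. 120.  24.] 0.0355 (array([662.4, 406.7]), array([61.9,  9.3]), 4.3) [0.6527 0.4063 0.0348] [136  35  34]
time 15.75
[0.55898992 0.23902462 0.14505753] [9.98180751e-01 6.02922994e-02 1.66346849e-04]
```

View pics/w5.png

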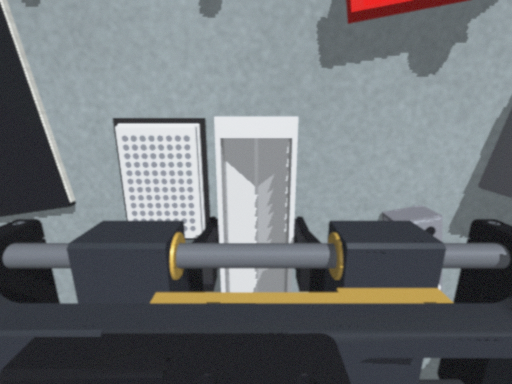

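Call:
step_arm:
  moves:
    - [0,0,0,0,0,-0.1,255]
    - [0,0,0,0,0,-0.13,255]
    - [0,0,0,0,0,-0.08,255]
    - [0,0,0,0,0,-0.03,255]
    - [0,0,0,0,0,-0.02,255]
    - [0,0,0,0,0,-0.006,255]
    - [0,0,0,0,0,0,255]
    - [0,0,0,0,0,0,255]

```text
time: 16.55
position: [0.5597, 0.2383, 0.054]
eef_rot: [[0.998, 0.057, 0.001], [0.057, -0.998, 0.001], [0.001, -0.001, -1.0]]
contact_force: [0.0, 0.5, -0.7]
gripper_width: 0.486
```

```bash
python3 look.py wrist w6 trough_mid block_mid; python3 -c "
from rig import env
print(env.sense()['position'],env.sense()['eef_rot'][:,0],env.sense()['contact_force'])"
```

```text
trough_mid 0.82 [254. 205.  84. 177.] 0.0651 (array([559. , 259.7]), array([ 42.4, 103.3]), 93.2) [0.5577 0.2868 0.0647] [183 185 188]
block_mid 0.67 [215. 170.   7.  92.] 0.0268 (array([530.7, 273.3]), array([ 1.5, 61.1]), 93.3) [0.5306 0.278  0.0258] [154 161 168]
time 16.7
[0.55947038 0.23816845 0.05364141] [9.98378923e-01 5.69123663e-02 7.13041497e-04] [ 0.77649908  0.36205832 -0.68433447]
```

View pics/w6.png

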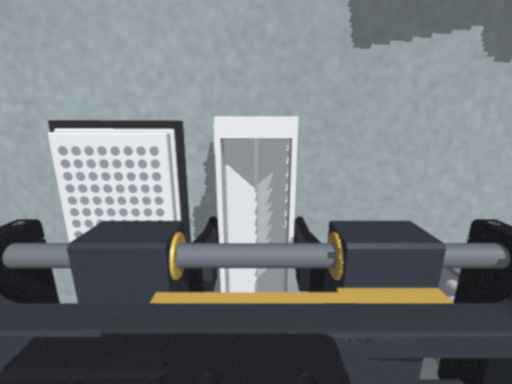

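Call:
step_arm:
  moves:
    - [0,0,0,-0.001,-0.001,-0.008,255]
    - [0,0,0,0,0,-0.004,255]
    - [0,0,0,0,0,-0.004,255]
    - [0,0,0,0,0,0,255]
    - [0,0,0,0,0,0,255]

```text
time: 17.2
position: [0.5588, 0.2377, 0.0494]
eef_rot: [[0.998, 0.057, -0.0], [0.057, -0.998, 0.0], [-0.0, -0.0, -1.0]]
contact_force: [-2.5, -1.3, 4.6]
gripper_width: 0.482
```

Call:
step_arm:
  moves:
    - [0,0,0,0,0,0.001,85]
    - [0,0,0,0,0,0,85]
    - [0,0,0,0,0,0,85]
    - [0,0,0,0,0,0,85]
    - [0,0,0,0,0,0.06,85]
    - [0,0,0,0,0,0.12,85]
    - [0,0,0,0,0,0.15,85]
    - [0,0,0,0,0,0.15,85]
    - [0,0,0,0,0,0.15,85]
    - [0,0,0,0,0,0.12,85]
    - [0,0,0,0,0,0,0]
    - [0,0,0,0,0,0,0]

```text
time: 18.4
position: [0.5592, 0.2378, 0.2381]
eef_rot: [[0.998, 0.057, 0.001], [0.057, -0.998, 0.001], [0.002, -0.001, -1.0]]
contact_force: [0.9, -0.3, 0.0]
gripper_width: 0.773
```

```bash
python3 look.py wrist w7 trough_mid plate; python3 - <<'E'
from h import *
cp=optics.camera_params('wrist')
p,d=optics.read_camera('wrist'); P=cloud('wrist',d,cp)
m=(abs(P[...,0]-.559)<.05)&(abs(P[...,1]-.238)<.09)&(P[...,2]>.02)&(P[...,2]<.031)
c,s=np.cos(np.radians(3.3)),np.sin(np.radians(3.3))
for lo,hi in((.018,.032),(.045,.07)):
    m=(abs(P[...,0]-.559)<.05)&(abs(P[...,1]-.238)<.09)&(P[...,2]>lo)&(P[...,2]<hi)
    Q=P[m]; X=Q[:,0]*c+Q[:,1]*s;Y=-Q[:,0]*s+Q[:,1]*c
    print(lo,len(Q),rect(Q),X.min(),X.max(),Y.min(),Y.max())
E
```

```text
trough_mid 0.78 [255. 172.  39. 113.] 0.0605 (array([559.1, 239.2]), array([ 42. , 143.4]), 93.1) [0.5591 0.2438 0.0601] [195 198 201]
trough_mid 0.63 [385.  26. 127.  50.] 0.0354 (array([699. , 436.3]), array([144.9,  42.6]), 12.7) [0.6889 0.4273 0.0349] [153  35  34]
time 18.55
0.018 694 (array([559.1, 237.7]), array([ 54.1, 138. ]), 93.3) 0.544834115800601 0.5990070422470097 0.136138400904579 0.27414446001452747
0.045 1682 (array([559.1, 239.2]), array([ 42. , 142.5]), 93.1) 0.5507618991215286 0.5931380812151325 0.13532639772286686 0.2778468964478477
```

View pics/w7.png

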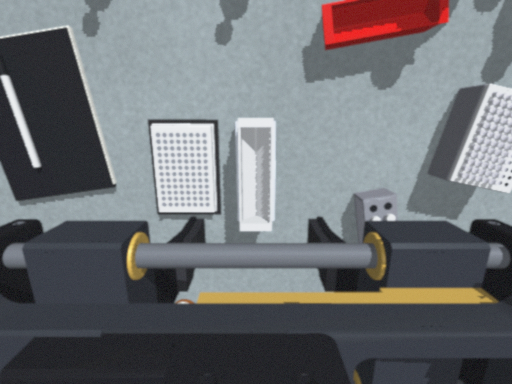

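The wrist view shows the trough centred on the block: trough (559,239) and block (559,238) mm. I'm going to the brown bottle next.

Call:
step_arm:
  moves:
    - [0,0,-0.19,-0.0426,-0.0994,0,0]
    - [0,0,-0.19,-0.0426,-0.0994,0,0]
    - [0,0,-0.19,-0.0426,-0.0994,0,0]
    - [0,0,-0.19,-0.0426,-0.0994,0,0]
    - [0,0,-0.19,-0.0426,-0.0994,0,0]
    - [0,0,-0.19,-0.0426,-0.0994,0,0]
    - [0,0,-0.19,-0.0426,-0.0994,0,0]
    - [0,0,-0.19,-0.0426,-0.0994,0,0]
    - [0,0,-0.19,-0.0426,-0.0994,0,0]
    - [0,0,-0.19,-0.0426,-0.0994,0,0]
    - [0,0,0,0,0,0,0]
    - [0,0,0,0,0,0,0]
    - [0,0,0,0,0,0,0]

```text
time: 19.9
position: [0.4525, -0.0099, 0.2366]
eef_rot: [[0.99, -0.14, -0.0], [-0.14, -0.99, -0.0], [-0.0, 0.0, -1.0]]
contact_force: [0.4, 0.5, -0.3]
gripper_width: 0.999
```

```bash
python3 look.py wrist w8 bottle_mid tray; python3 -c "
from rig import env
print(env.sense()['position'],env.sense()['eef_rot'][:,0],env.sense()['contact_force'])"
```

```text
bottle_mid 0.88 [237.  98.  35.  39.] 0.0816 (array([442.7,  87.9]), array([21.6, 20.8]), 80.9) [0.4431 0.0877 0.0812] [189 100 100]
bottle_mid 0.84 [256. 174.  37.  41.] 0.0814 (array([453.2,  -8.3]), array([21.4, 20.7]), 38.6) [ 0.4534 -0.0081  0.0811] [181 149 121]
bottle_mid 0.73 [183. 159.  42.  39.] 0.0813 (array([360.4,  24.3]), array([21.4, 21.1]), 57.5) [0.3609 0.0246 0.081 ] [149 112 181]
tray 0.85 [292. 267.  66.  53.] 0.0161 (array([ 483.6, -189.8]), array([ 45.5, 104.8]), 171.4) [ 0.4843 -0.1899  0.0164] [200 202 204]
time 20.05
[ 0.45256555 -0.0100303   0.23660554] [ 9.90101617e-01 -1.40352071e-01 -2.91376804e-04] [0.30720464 0.15786741 0.08022003]
```

View pics/w8.png

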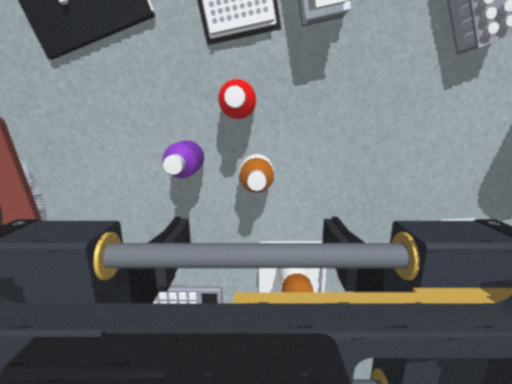

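Call:
step_arm:
  moves:
    - [0,0,0,0.003,0.006,-0.15,0]
    - [0,0,0,0,0,-0.17,0]
    - [0,0,0,0,0,-0.17,0]
    - [0,0,0,0,0,-0.15,0]
    - [0,0,0,0,0,-0.1,0]
    - [0,0,0,0,0,-0.05,0]
    - [0,0,0,0,0,-0.02,0]
    - [0,0,0,0,0,0,0]
    - [0,0,0,0,0,0,0]
    - [0,0,0,0,0,0,255]
    - [0,0,0,0,0,0,255]
    - [0,0,0,0,0,0,255]
    - [0,0,0,0,0,0,255]
    - [0,0,0,0,0,0,255]
    - [0,0,0,0,0,0,255]
    - [0,0,0,0,0,0,255]
    - [0,0,0,0,0,0,255]
  squeeze: 20

```text
time: 21.75
position: [0.4532, -0.0092, 0.0343]
eef_rot: [[0.99, -0.142, -0.0], [-0.142, -0.99, 0.0], [-0.0, -0.0, -1.0]]
contact_force: [-0.2, 0.4, 1.7]
gripper_width: 0.523
```

Call:
step_arm:
  moves:
    - [0,0,0,0,0,0.06,255]
    - [0,0,0,0,0,0.12,255]
    - [0,0,0,0,0,0.17,255]
    - [0,0,0,0,0,0.17,255]
    - [0,0,0,0,0,0.17,255]
    - [0,0,0,0,0,0.11,255]
    - [0,0,0,0.0062,-0.12,0,255]
    - [0,0,0,0.0062,-0.12,0,255]
    - [0,0,0,0.0062,-0.12,0,255]
    - [0,0,0,0.0062,-0.12,0,255]
    - [0,0,0,0.0062,-0.12,0,255]
    - [0,0,0,0.0062,-0.12,0,255]
    - [0,0,0,0.0062,-0.12,0,255]
    - [0,0,0,0.0062,-0.12,0,255]
    - [0,0,0,0.0062,-0.12,0,255]
    - [0,0,0,0.0062,-0.12,0,255]
    - [0,0,0,0,0,0,255]
    - [0,0,0,0,0,0,255]
    - [0,0,0,0,0,0,255]

```text
time: 23.65
position: [0.4689, -0.3081, 0.234]
eef_rot: [[0.99, -0.141, -0.0], [-0.141, -0.99, 0.001], [-0.0, -0.001, -1.0]]
contact_force: [-0.1, -0.8, -2.9]
gripper_width: 0.523
```

```bash
python3 look.py wrist w9 bottle_mid tray flask_mid; python3 look.py side s9 tray bottle_mid; python3 -c "
from rig import env
print(env.sense()['position'],env.sense()['eef_rot'][:,0],env.sense()['contact_force'])"
```

```text
bottle_mid 0.83 [257. 244.  80. 100.] 0.281 (array([ 471.3, -297.1]), array([27.3, 22.2]), 81.3) [ 0.4701 -0.3041  0.2812] [184 151 121]
tray 0.64 [254. 113.  86. 179.] 0.016 (array([ 477.4, -238.5]), array([225. , 105.4]), 82.2) [ 0.48   -0.2201  0.0189] [203 206 209]
flask_mid 0.89 [255.  49.  42.  59.] 0.1296 (array([ 486.8, -167.4]), array([19.7, 19.6]), 12.7) [ 0.4869 -0.1677  0.1292] [146 128 113]
time 23.85
tray 0.94 [273. 268.  64.  68.] 0.0148 (array([ 476.9, -239.6]), array([223.6, 106.2]), 82.4) [ 0.4744 -0.2619  0.0151] [204 205 201]
bottle_mid 0.89 [285. 227.  18.  29.] 0.2694 (array([ 460.5, -320.8]), array([56.2, 18.1]), 54.2) [ 0.4666 -0.3111  0.2756] [142 118  90]
bottle_mid 0.72 [199. 218.  13.  24.] 0.0748 (array([359.2,  22.3]), array([19.5, 18.7]), 6.4) [0.3591 0.02   0.0779] [110  75 131]
bottle_mid 0.52 [216. 199.  12.  24.] 0.0739 (array([440.6,  84. ]), array([17.2, 21.8]), 92.4) [0.4409 0.083  0.0773] [156  52  48]
time 24.0
[ 0.46904496 -0.30850289  0.23438218] [ 9.90114341e-01 -1.40262219e-01  3.19643217e-04] [-0.21196721  0.60595848 -2.6414612 ]
```

View pics/w9.png

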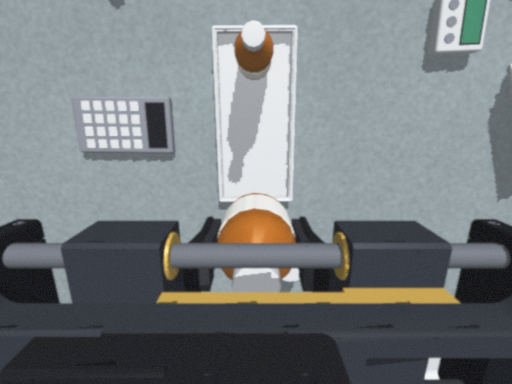

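View pics/s9.png

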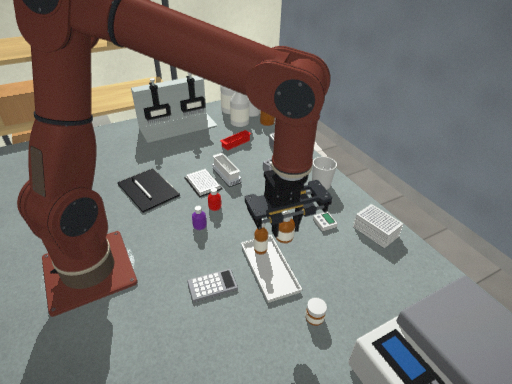

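Call:
step_arm:
  moves:
    - [0,0,0,-0.003,-0.001,-0.12,255]
    - [0,0,0,0,0,-0.17,255]
    - [0,0,0,0,0,-0.17,255]
    - [0,0,0,0,0,-0.14,255]
    - [0,0,0,0,0,-0.08,255]
    - [0,0,0,0,0,-0.05,255]
    - [0,0,0,0,0,-0.025,255]
    - [0,0,0,0,0,-0.015,255]
    - [0,0,0,0,0,0,255]
    - [0,0,0,0,0,0,255]
    - [0,0,0,0,0,0,255]

```text
time: 25.1
position: [0.4684, -0.3097, 0.0425]
eef_rot: [[0.99, -0.142, 0.001], [-0.142, -0.99, -0.0], [0.001, 0.0, -1.0]]
contact_force: [0.7, -0.6, -1.9]
gripper_width: 0.519
```

Call:
step_arm:
  moves:
    - [0,0,0,-0.001,0.004,-0.008,255]
    - [0,0,0,0,0,-0.006,255]
    - [0,0,0,0,0,-0.004,255]
    - [0,0,0,0,0,-0.003,255]
    - [0,0,0,0,0,0,255]
    - [0,0,0,0,0,0,255]

```text
time: 25.7
position: [0.4677, -0.3084, 0.0373]
eef_rot: [[0.99, -0.142, 0.0], [-0.142, -0.99, 0.001], [0.0, -0.001, -1.0]]
contact_force: [-3.5, 4.1, 13.1]
gripper_width: 0.517
```

Call:
step_arm:
  moves:
    - [0,0,0,0,0,0.002,70]
    - [0,0,0,0,0,0,70]
    - [0,0,0,0,0,0,70]
    - [0,0,0,0,0,0,70]
    - [0,0,0,0,0,0.06,70]
    - [0,0,0,0,0,0.12,70]
    - [0,0,0,0,0,0.15,70]
    - [0,0,0,0,0,0.15,70]
    - [0,0,0,0,0,0.15,70]
    - [0,0,0,0,0,0.15,70]
    - [0,0,0,0,0,0,0]
    - [0,0,0,0,0,0,0]

```text
time: 26.9
position: [0.4679, -0.3088, 0.2332]
eef_rot: [[0.99, -0.142, 0.002], [-0.142, -0.99, -0.0], [0.002, -0.0, -1.0]]
contact_force: [-0.4, 0.7, -0.3]
gripper_width: 0.829
```

```bash
python3 look.py wrist w10 bottle_mid jar_mid tray; python3 -c "
from rig import env
print(env.sense()['position'],env.sense()['eef_rot'][:,0],env.sense()['contact_force'])"
```

```text
bottle_mid 0.88 [256. 174.  38.  42.] 0.0844 (array([ 467.9, -307.3]), array([21.1, 20.8]), 37.1) [ 0.4681 -0.3071  0.0842] [183 151 125]
bottle_mid 0.68 [458.  26.  64.  53.] 0.0209 (array([ 741.1, -164.8]), array([55.5, 59.1]), 173.3) [ 0.7397 -0.1647  0.0196] [143 163 157]
jar_mid 0.61 [290. 257.  32.  46.] 0.0559 (array([ 496.8, -450. ]), array([20.5, 43.1]), 169.6) [ 0.4967 -0.4486  0.0552] [213 212 211]
tray 0.75 [255. 113.  86. 181.] 0.0163 (array([ 477.5, -238.5]), array([225.7, 105.3]), 82.1) [ 0.4784 -0.2291  0.0172] [197 200 203]
time 27.1
[ 0.46709703 -0.30821492  0.23118953] [ 0.98987853 -0.14190746 -0.00166318] [-0.37065646  0.70155407  0.58065948]
```

View pics/w10.png

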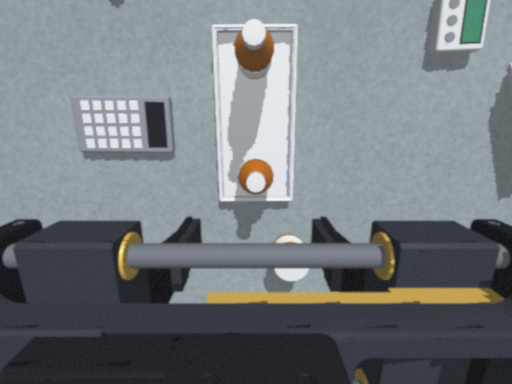

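Call:
step_arm:
  moves:
    - [0,0,0,0.0256,-0.104,0,0]
    - [0,0,0,0.0256,-0.104,0,0]
    - [0,0,0,0.0256,-0.104,0,0]
    - [0,0,0,0.0256,-0.104,0,0]
    - [0,0,0,0.0256,-0.104,0,0]
    - [0,0,0,0,0,0,0]
    - [0,0,0,0,0,0,0]
    - [0,0,0,0,0,0,0]

```text
time: 27.9
position: [0.4996, -0.4377, 0.2315]
eef_rot: [[0.99, -0.141, -0.001], [-0.141, -0.99, 0.001], [-0.001, -0.001, -1.0]]
contact_force: [-0.7, 1.1, 0.1]
gripper_width: 1.003
```

```bash
python3 look.py wrist w11 jar_mid; python3 -c "
from rig import env
print(env.sense()['position'],env.sense()['eef_rot'][:,0],env.sense()['contact_force'])"
```

```text
jar_mid 0.97 [255. 174.  36.  42.] 0.0562 (array([ 499.2, -436.7]), array([49.3, 47.6]), 83.2) [ 0.4997 -0.4362  0.0553] [220 222 223]
time 28.0
[ 0.50001525 -0.43738501  0.23191428] [ 9.90086136e-01 -1.40461530e-01 -3.32448574e-05] [-0.45264226  0.07864336  0.2075528 ]
```

View pics/w11.png

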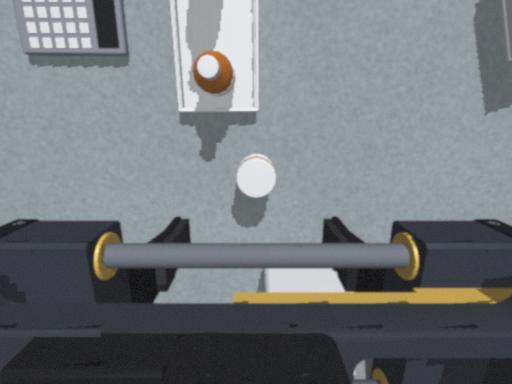

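Call:
step_arm:
  moves:
    - [0,0,0,-0.003,0.003,-0.15,0]
    - [0,0,0,0,0,-0.17,0]
    - [0,0,0,0,0,-0.17,0]
    - [0,0,0,0,0,-0.15,0]
    - [0,0,0,0,0,-0.08,0]
    - [0,0,0,0,0,-0.045,0]
    - [0,0,0,0,0,-0.019,0]
    - [0,0,0,0,0,0,0]
    - [0,0,0,0,0,0,0]
    - [0,0,0,0,0,0,255]
    - [0,0,0,0,0,0,255]
    - [0,0,0,0,0,0,255]
    - [0,0,0,0,0,0,255]
    - [0,0,0,0,0,0,255]
    - [0,0,0,0,0,0,255]
    - [0,0,0,0,0,0,255]
    - [0,0,0,0,0,0,255]
  squeeze: 20

```text
time: 29.7
position: [0.4989, -0.4378, 0.0361]
eef_rot: [[0.99, -0.142, -0.0], [-0.142, -0.99, -0.0], [-0.0, 0.0, -1.0]]
contact_force: [-0.6, 0.7, 1.1]
gripper_width: 0.568
```

Call:
step_arm:
  moves:
    - [0,0,0,0,0,0.06,255]
    - [0,0,0,0,0,0.12,255]
    - [0,0,0,0,0,0.17,255]
    - [0,0,0,0,0,0.17,255]
    - [0,0,0,0,0,0.17,255]
    - [0,0,0,0,0,0.1,255]
    - [0,0,0,-0.0145,0.133,0,255]
    - [0,0,0,-0.0145,0.133,0,255]
    - [0,0,0,-0.0145,0.133,0,255]
    - [0,0,0,-0.0145,0.133,0,255]
    - [0,0,0,-0.0145,0.133,0,255]
    - [0,0,0,-0.0145,0.133,0,255]
    - [0,0,0,0,0,0,255]
    - [0,0,0,0,0,0,255]
    - [0,0,0,0,0,0,255]
    - [0,0,0,0,0,0,255]

```text
time: 31.3
position: [0.4766, -0.2401, 0.2339]
eef_rot: [[0.989, -0.145, 0.0], [-0.145, -0.989, -0.001], [0.0, 0.001, -1.0]]
contact_force: [-0.4, -0.7, -1.3]
gripper_width: 0.568
```

```bash
python3 look.py wrist w12 jar_mid flask_mid;python3 look.py side s12 jar_mid; python3 -c "
from rig import env
print(env.sense()['position'],env.sense()['eef_rot'][:,0],env.sense()['contact_force'])"
```

```text
jar_mid 0.71 [256. 239.  83. 101.] 0.2538 (array([ 477.3, -238.5]), array([48.2, 44.5]), 81.6) [ 0.4776 -0.2364  0.253 ] [218 216 214]
flask_mid 0.61 [254. 117.  37.  40.] 0.1297 (array([ 486.9, -167.1]), array([19.5, 19.4]), 80.7) [ 0.4868 -0.1669  0.1293] [170 143 122]
time 31.45
jar_mid 0.97 [273. 213.  22.  27.] 0.2528 (array([ 467.9, -251. ]), array([72.5, 40. ]), 38.0) [ 0.4759 -0.2447  0.2524] [174 168 156]
time 31.55
[ 0.47683931 -0.23910517  0.23351662] [ 9.89679834e-01 -1.43295940e-01 -3.16224977e-04] [ 0.04681632 -0.19654797 -1.48696081]
```

View pics/w12.png

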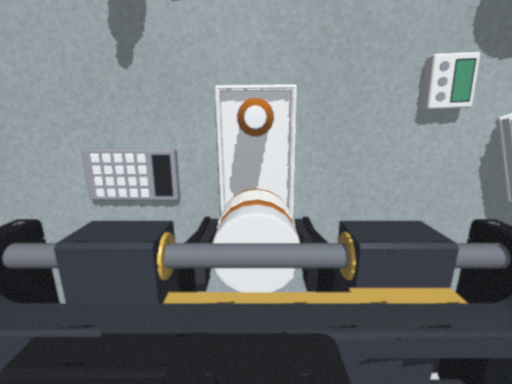

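View pics/s12.png

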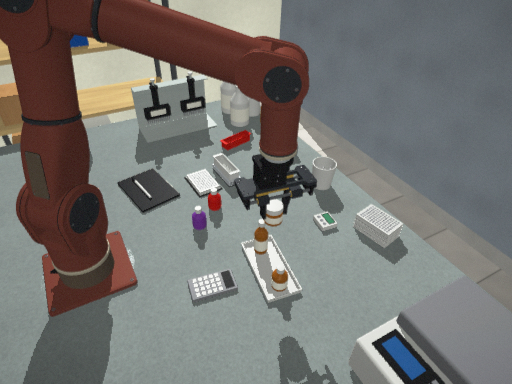

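```bash
python3 - <<'E'
from h import *
cp=optics.camera_params('wrist');s=env.sense()
p,d=optics.read_camera('wrist'); P=cloud('wrist',d,cp)
Q=(P-s['position'])@s['eef_rot']
for z0,z1 in((-.16,-.12),(-.12,-.09),(-.09,-.06),(-.06,-.03),(-.03,.0)):
    m=(d>0)&(Q[...,2]>z0)&(Q[...,2]<z1)
    if m.sum(): print(z0,m.sum(),'y(toward cam side neg)',np.percentile(Q[m][:,1],[0,1,99]).round(3),'x',np.percentile(Q[m][:,0],[1,99]).round(3))
E
```

```text
-0.12 35600 y(toward cam side neg) [-0.029 -0.027 -0.008] x [-0.059  0.066]
-0.09 35841 y(toward cam side neg) [-0.039 -0.039  0.024] x [-0.079  0.08 ]
-0.06 2079 y(toward cam side neg) [-0.038 -0.038  0.032] x [-0.08   0.081]
-0.03 5079 y(toward cam side neg) [-0.026 -0.025  0.021] x [-0.033  0.034]
```

Call:
step_arm:
  moves:
    - [0,0,0,0.002,0.003,-0.12,255]
    - [0,0,0,0,0,-0.16,255]
    - [0,0,0,0,0,-0.16,255]
    - [0,0,0,0,0,-0.14,255]
    - [0,0,0,0,0,-0.09,255]
    - [0,0,0,0,0,-0.05,255]
    - [0,0,0,0,0,-0.025,255]
    - [0,0,0,0,0,-0.015,255]
    - [0,0,0,0,0,0,255]
    - [0,0,0,0,0,0,255]
    - [0,0,0,0,0,0,255]

```text
time: 32.7
position: [0.4782, -0.2376, 0.0443]
eef_rot: [[0.99, -0.141, 0.001], [-0.141, -0.99, -0.0], [0.001, -0.0, -1.0]]
contact_force: [-0.1, -0.1, -1.0]
gripper_width: 0.568
```

Call:
step_arm:
  moves:
    - [0,0,0,-0.003,-0.003,-0.008,255]
    - [0,0,0,0,0,-0.005,255]
    - [0,0,0,0,0,-0.004,255]
    - [0,0,0,0,0,-0.003,255]
    - [0,0,0,0,0,0,255]
    - [0,0,0,0,0,0,255]

```text
time: 33.3
position: [0.4769, -0.2382, 0.0389]
eef_rot: [[0.99, -0.142, -0.0], [-0.142, -0.99, 0.001], [-0.0, -0.001, -1.0]]
contact_force: [-3.4, 1.9, 7.3]
gripper_width: 0.567
```

Seated. Releasing, then lifting clear.

Call:
step_arm:
  moves:
    - [0,0,0,0,0,0.001,65]
    - [0,0,0,0,0,0,65]
    - [0,0,0,0,0,0,65]
    - [0,0,0,0,0,0,65]
    - [0,0,0,0,0,0.06,65]
    - [0,0,0,0,0,0.12,65]
    - [0,0,0,0,0,0.16,65]
    - [0,0,0,0,0,0.16,65]
    - [0,0,0,0,0,0.16,65]
    - [0,0,0,0,0,0.16,65]
    - [0,0,0,0.02,-0.15,0.05,65]
    - [0,0,0,0.02,-0.15,0,65]
    - [0,0,0,0,-0.15,0,65]
    - [0,0,0,0,0,0,65]
    - [0,0,0,0,0,0,65]

```text
time: 34.8
position: [0.4857, -0.3524, 0.257]
eef_rot: [[0.989, -0.145, -0.0], [-0.145, -0.989, -0.001], [-0.0, 0.001, -1.0]]
contact_force: [-0.5, 0.3, -0.1]
gripper_width: 0.747
```

```bash
python3 look.py wrist w13 jar_mid flask_mid bottle_mid tray; echo; python3 look.py side s13 jar_mid block_mid trough_mid timer rack; echo; python3 look.py top t13 timer rack block_mid trough_mid plate
```

```text
jar_mid 0.85 [237.  84.  40.  45.] 0.0593 (array([ 477.3, -237.8]), array([49. , 48.4]), 74.8) [ 0.4775 -0.2375  0.0583] [199 201 204]
flask_mid 0.94 [232.  25.  42.  50.] 0.1055 (array([ 487.2, -172.3]), array([18.8, 10.4]), 4.6) [ 0.4866 -0.1749  0.116 ] [114  93  74]
bottle_mid 0.93 [239. 143.  36.  38.] 0.0846 (array([ 468.4, -307.7]), array([21.4, 20.3]), 81.3) [ 0.4684 -0.3076  0.0843] [177 143 115]
tray 0.78 [236.  87.  81. 172.] 0.0162 (array([ 477.2, -241. ]), array([220.5, 105.4]), 82.2) [ 0.475  -0.2453  0.0165] [202 205 208]
time 35.05

jar_mid 0.93 [269. 260.  16.  23.] 0.0587 (array([ 468.4, -250. ]), array([81.8, 47.1]), 54.0) [ 0.4765 -0.2391  0.0573] [182 177 167]
block_mid 0.67 [227. 175.  32.  21.] 0.0266 (array([558.3, 233.4]), array([ 55.6, 139.7]), 94.2) [0.5479 0.2037 0.025 ] [124 128 129]
trough_mid 0.94 [228. 165.  26.  29.] 0.06 (array([558.1, 239.4]), array([ 44.4, 149.4]), 91.6) [0.558  0.2394 0.059 ] [170 172 167]
trough_mid 0.66 [237. 141.  29.  15.] 0.0351 (array([696.1, 435.8]), array([139.9,  48.2]), 12.4) [0.6984 0.4346 0.0342] [153  28  23]
timer 0.
[... 644 characters left out ...]
414] [128 131 135]
block_mid 0.74 [191. 200.  44.  12.] 0.0269 (array([542.2, 234. ]), array([ 20. , 139.1]), 95.4) [0.5369 0.2357 0.0248] [116 121 125]
block_mid 0.49 [317. 218.  12.  10.] 0.1279 (array([ 486.2, -168.1]), array([17.8, 18.2]), 90.7) [ 0.4873 -0.1684  0.1277] [162 138 120]
trough_mid 0.72 [138. 152.  25.  45.] 0.0338 (array([698.1, 434.6]), array([144.9,  43.2]), 12.8) [0.6998 0.4347 0.0332] [126  31  30]
trough_mid 0.67 [189. 195.  44.  19.] 0.0588 (array([559.2, 237.6]), array([ 42.8, 141.5]), 93.2) [0.5587 0.2337 0.0585] [165 169 169]
plate 0.96 [192. 226.  40.  30.] 0.0181 (array([458. , 230.9]), array([ 81.4, 120.7]), 94.5) [0.4577 0.231  0.0161] [167 171 172]
time 35.65
```

View pics/w13.png

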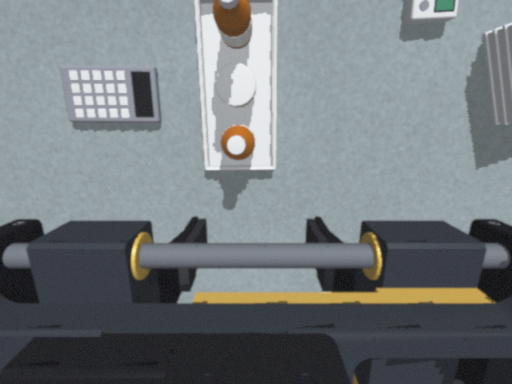

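View pics/s13.png

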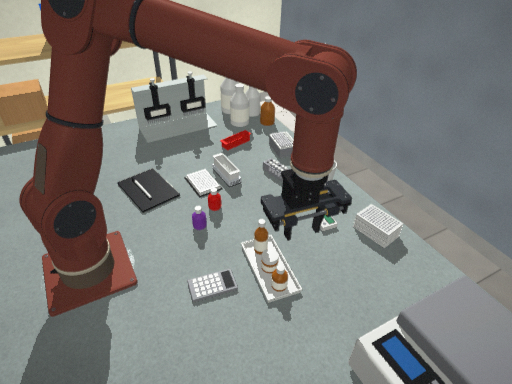

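The wrist view shows the row of tall bottle (233,20), jar (237,84) and bottle (239,143) in the tray, and the side view shows the trough (228,165) on the block behind the plate. Everything is in place and the gripper is clear.

```bash
python3 -c "
from rig import env
print(env.finish_job())"
```

```text
the job is handed in; nothing more can be done
None
```

I laid out the bench in the order asked and handed the job in at about 36 s. The hand-in reports no verdict, so what follows rests on my own measurements.

- **Cold block:** it is centred behind the plate and parallel to it within about 0.3°, with about 31 mm between plate and block. That gap is measured to the plate edge; the black mat sticks out roughly 6 mm further.
- **Reagent trough:** it stands on the block, within about 1 mm of its centre and lined up to within about 0.3°. The side camera's rough fit of both pieces was about 2.5° apart, but the wrist and top views agree that they are aligned.
- **Tray row:** the small bottle stands upright about 70 mm right of the tray's centre. The jar is upright within about 1 mm of midway between it and the tall bottle, on the tray's mid-line.
- **Left alone:** the tall bottle, rack and timer measured within about 2 mm of where they started, and I touched none of the look-alikes.

Everything was set down until the force sensor showed contact, then released. The highest force reading after a move was about 14 N. The final pictures show the gripper clear of everything.

The remaining disagreements between cameras were about 2 mm, which is the stated calibration. In the last pictures, a few masks (the tall bottle from the wrist, the rack and timer from the side) were partly cut off or blocked by the arm, so I used the top view for those.

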